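# Turn the ball dish to face the ballast wagon

## Task

A blue dish with a loose steel weight ball in its middle rests on the cork pad between two tracks; a yellow ballast wagon stands on one side and an orange crane car on the other. Take the dish by its overhead handle bar and lift it straight up by about 10 cm, then, still over the pad, turn it a quarter turn towards the side of the ballast wagon so that its red spout faces the middle of that wagon, keeping the dish level and the ball in its middle all the time. Finish while still holding the dish up there, level and still, and leave the wagons and everything else around undisturbed.

Things in the scene. Friction and masses are not known exactly. Their poses are not given: they have to be found in the camera images.
- dish: Loose blue dish, 154 mm across and 26 mm high at the rim, 0.25 to 0.4 kg, with a shallow conical hollow (slope 6 degrees out to 35 mm from the centre, then 14 degrees, lowest point in the middle 8 mm above the underside). Origin: centre of its underside; z up; +x points along its red spout (tip 98 mm out). At the start the spout points roughly away from the robot. A steel post on either side (at y = -77 and +77 mm) carries a black straight handle bar over the middle.
- grip (a point): Centre of the dish's black handle bar, 90 mm above the dish's underside, straight over its centre. The bar runs along the dish's y axis; it is 12 mm wide (along the dish's x), 14 mm high and about 150 mm long between the posts. Grip across its width from above; under it there are 50 mm of free air down to the ball.
- spout (a point): Tip of the dish's red spout, 98 mm from the dish's centre along its +x, 27 mm above its underside.
- ball_center (a point): Centre of the loose polished steel ball, 20 mm in diameter, 33 g, lying in the middle of the dish.
- pad (a point): Centre of the top of the round cork pad (90 mm across, 11 mm above the table) in the middle of the fixed grey loading board (190 x 400 x 8 mm), on which the dish stands at the start. x and y axes as the board's: the board's long side is y, and its two short tracks run along x, 160 mm to either side of the pad's centre.
- ballast_wagon: Loose yellow open-topped ballast wagon, 120 x 38 x 50 mm, its length along the track; on the left or the right track. Origin: centre of its underside on the rails.
- crane_car: Loose orange crane car, 120 x 37 x 75 mm, on the other track, its length along the track. Origin: centre of its underside on the rails. Bystander.
- coach: Loose green coach, 260 x 34 x 53 mm, in the lower level of the white rack on the left. Origin: centre of its underside. Bystander.
- locomotive: Loose grey locomotive, 180 x 34 x 83 mm with pantograph, on top of the white rack (320 x 160 x 116 mm) on the left. Origin: centre of its underside. Bystander.
- pot: Loose white ceramic mug-shaped pot with a blue clip lid, 84 mm across, 91 mm high, behind the board. Origin: centre of its underside. Bystander.
- screwdriver: Loose screwdriver, 160 mm long, lying behind the board. Bystander.
Mind the look-alikes: they are no part of the job. Of the things like the dish, leave any that is turquoise; of the rest the larger one is meant. There is more than one size of the ballast_wagon; the job needs the middle-sized.

How it is judged (in metres and radians):
On the way, in this order (a step that is already met when the one before it is completed fails the run):
1. the dish is lifted clear by the fingers, underside at least 60 mm above the table, ball in the middle (height (world z) of dish above 0.06 m and contact force between dish and the fingers above 1 N and horizontal distance between ball_center and dish below 0.02 m), for 0.2 s.
2. the held-up dish is turned so that its spout faces the ballast wagon (height (world z) of dish above 0.06 m and contact force between dish and the fingers above 1 N and x of ballast_wagon in the frame of dish above 0.08 m and y of ballast_wagon in the frame of dish between -0.045 and 0.045 m), for 0.2 s.
At the end, for the whole second after the job is handed in: Fingers hold the dish 60 to 200 mm above the table, within 30 mm of over the pad's centre, level within 5 degrees, still; ball in it within 15 mm of the middle; the spout's line passes within 45 mm of the ballast wagon's middle, on its side (all of step 2 and height (world z) of dish below 0.2 m and angle between dish's own z axis and vertical below 0.09 rad and horizontal distance between ball_center and dish below 0.015 m and z of ball_center in the frame of dish below 0.03 m and horizontal distance between dish and pad below 0.03 m and linear speed of dish below 0.02 m/s and angular speed of dish below 0.15 rad/s and linear speed of ball below 0.06 m/s); the arm keeps its last pose, push and grip.
It fails at once if the ball strays more than 30 mm from the dish's middle (horizontal distance between ball_center and dish above 0.03 m).
It fails at once if the dish is tipped by more than 11 degrees (angle between dish's own z axis and vertical above 0.2 rad).
It fails at once if a wagon or other bystander is moved by more than 20 mm (distance of any of ballast_wagon, crane_car, coach, locomotive, pot, screwdriver from where it was at the start of the episode above 0.02 m).
It also fails if it takes over 38 s, if anything falls off the work surface, if the arm or the gripper's body presses on something with over 40 N, if the wrist force passes 120 N, or if a joint passes its speed limit or range.

## Robot

A 6-joint arm with a two-finger parallel gripper is mounted at the origin on the work surface. World frame = base frame: x ahead of the robot, y to its left, z up, the work surface at z = 0. Lengths are in m, angles in degrees, forces in N, time in s.
With the tool pointing down it reaches from about 0.325 to 0.9 m from the base axis. Payload 6.1 kg.
Tool frame: the origin (TCP) lies midway between the tips of the shut fingers; the grasp point (between the pads) lies 19 mm behind it; z points along the fingers, y is the line along which they close (so a half turn about z gives the same grasp; the last joint's range is limited). The gripper opens to 85 mm and grips with 20 to 120 N. Pads are 22 mm wide; open, the fingers measure 114 mm over their backs; the gripper's body (76 mm by 85 mm) begins 54 mm behind the grasp point. The pads swing forward as they close: fully open they stand 13 mm farther back than shut.
Start: joints at [-75.464, 12.628, 87.462, -0, 79.91, -7.225], TCP at [0.232, -0.58, 0.231] pointing down, gripper open.
Joint ranges: [-170.65, 170.65], [-52.31, 119.04], [5.05, 147.46], [-71.25, 251.25], [11.57, 151.72], [-153.62, 153.62]. Speed limits (degrees/s): [147.25, 147.25, 172.46, 180, 180, 180].

## Interface

Orientations are given as a 3x3 rotation matrix whose columns are the frame's x, y, z axes.
In Python, from bench import robot, grab_frame, camera_model, job, finder gives the robot as it stands.
- The arm moves only by the tool servo_tool, never from a script. Its argument "series" is a list of rows, each an object with "rotation": the turn, a rotation vector about the tool's x, y, z in degrees, a list of three; "delta_pos": the shift along the tool's x, y, z in mm, a list of three; "fingers": the closure in counts, from 0 (fully open) to 255 (shut). In form: [{"rotation": [rx, ry, rz], "delta_pos": [dx, dy, dz], "fingers": fingers}, ...]. A call has exactly 8 rows; each row shifts and turns the commanded pose from where the row before left it, along the tool's axes as they then stand; what a row does not reach is not made up. A row lasts 1/12 s, in which the tool goes at most 41.7 mm and 7.16 degrees, less where a joint would pass 70% of its speed; a pose out of reach is approached as far as the arm can. A call is refused whole if a number of a shift passes 41.7 or a number of a turn 7.16, either way. A call with a gripper value outside its range is refused whole. The fingers move at their own pace and stop on an object; the grip force is fixed at half the most. Time passes only in rows, so rows that do not move let the fingers close, or fill a call up. It gives the time, the measured TCP pose, the force, the opening and the grip force at its end, in the units of the state.
- robot.observe(): the state, without advancing time (a new reading comes with each control period).
- grab_frame(name): name is "side" or "top" or "wrist"; returns the picture (420x560x3 uint8, blue, green, red); there is no depth.
- camera_model(name): a dict with "fovy" (degrees; the focal length in pixels is half the picture's height over the tangent of half this angle, whatever the lens; pixels are square), "cx", "cy" (the principal point, pixels), "k1" (the pictures are not rectified: a ray, as slopes to the right and down, at radius r is drawn at 1 + k1 r^2 times it, then the intrinsics apply), "extrinsics" (4x4, takes a point from camera to world coordinates). Camera axes: x right, y down, z forward; pixel columns grow to the right and rows downward; lengths in m; the calibration is good to about 2 mm. A picture is of the moment at which its call begins: read the wrist's pose just before it. camera_model takes no time and is no camera call; for the wrist camera it gives the pose at the moment of the call.
- job.finish_job(): hands the job in; it is judged then, once.
Trained networks look in the newest picture that a camera, given by its name, has taken for a name from the list of things; names that differ only in an ending like _2 or _b are one class to them, and where a whole thing is asked for, a point or a joint stands for the part that bears it (a point fixed in the world has none). Each returns a list of dicts, best first, with "conf" (0 to 1); they miss things now and then, are a little off and sometimes report something else, mostly with a low value. They report only what shows in the picture. A call takes as long as a camera call. They do not tell look-alikes from the thing itself.
- finder.silhouettes(camera, label): "pixels" (420x560 bool, what is visible of it) and "box" ([left, top, right, bottom] in pixels, round what is visible of it).
- finder.tip_of(camera, label): "centre" ([column, row] in pixels: a listed point, or the origin of a listed thing).
The state is a dict: "time_s": time; "q": joint angles; "qd": joint speeds; "tau": joint torques, N m; "tool_pos": TCP position; "orientation": TCP orientation; "wrist_force": force on the tool from outside, world axes, zero at the start; "moment": the same for the moment, N m; "width": opening from 0.0 (shut) to 1.0 (fully open); "grip_force": force on a finger pad.
Only numpy, scipy, OpenCV 4.12 (cv2) and the standard library are available. Lean on these libraries where they do the work, as an engineer would, in place of code of your own. Each camera call takes 0.05 s, during which the arm holds its last target. There are 200 camera calls.

## Working session

There is one attempt and no reset: what is moved stays moved. The work goes in short steps, Python scripts to look and compute and a tool call to move; the robot and the scene stay as the last step left them, time stands still between calls to the robot, and variables do not carry over. Pictures are saved under pics/ and viewed, at most 10 in all, crops included, and the job is handed in when it is done.

Besides the shell and the picture viewer there is one more tool, called in YAML: its name, and indented under it one key for each argument. servo_tool: Moves the arm, as the interface text tells. Its arguments: {"type":"object","properties":{"series":{"type":"array","items":{"type":"object","properties":{"rotation":{"type":"array","items":{"type":"number"}},"delta_pos":{"type":"array","items":{"type":"number"}},"fingers":{"type":"number"}}}}},"required":["series"]}

```bash
mkdir -p pics
cat > h.py <<'E'
import numpy as np,cv2
from bench import robot,grab_frame,camera_model,job,finder
def ray(c,uv):
    m=camera_model(c) if isinstance(c,str) else c
    f=210/np.tan(np.radians(m["fovy"])/2)
    d=(np.array(uv,float)-[m["cx"],m["cy"]])/f
    u=d.copy()
    for _ in range(20): u=d/(1+m["k1"]*(u@u))
    E=np.array(m["extrinsics"]); return E[:3,3],E[:3,:3]@np.r_[u,1]
def onz(c,uv,z):
    o,d=ray(c,uv); return o+d*(z-o[2])/d[2]
def proj(c,p):
    m=camera_model(c) if isinstance(c,str) else c
    f=210/np.tan(np.radians(m["fovy"])/2);E=np.array(m["extrinsics"])
    q=E[:3,:3].T@(np.array(p)-E[:3,3]);u=q[:2]/q[2];u=u*(1+m["k1"]*(u@u))
    return u*f+[m["cx"],m["cy"]]
E
python3 - <<'E'
from h import *
np.set_printoptions(precision=3,suppress=True)
ims=[]
Z=dict(dish=0.011,grip=.101,spout=.038,pad=.011,ballast_wagon=.012,crane_car=.012,ball_center=.029)
for c in("top","side"):
    im=grab_frame(c);cv2.imwrite(f"pics/{c}0.png",im)
    for l,z in Z.items():
        for r in finder.tip_of(c,l)[:4]: print(c,l,round(r["conf"],2),np.array(r["centre"]),onz(c,r["centre"],z))
print(robot.observe()["time_s"])
E
```

```text
top dish 0.96 [367.1 297.3] [ 0.29  -0.186  0.011]
top dish 0.65 [231.1 200.1] [0.577 0.195 0.011]
top dish 0.25 [351.9 177.6] [ 0.637 -0.157  0.011]
top dish 0.21 [124.4 214.9] [0.541 0.506 0.011]
top grip 0.86 [351.5 208.4] [ 0.531 -0.137  0.101]
top grip 0.72 [370.  296.1] [ 0.294 -0.177  0.101]
top grip 0.63 [230.9 189.7] [0.589 0.189 0.101]
top spout 0.89 [341.9 304.2] [ 0.274 -0.109  0.038]
top spout 0.86 [351.7 176.8] [ 0.633 -0.152  0.038]
top spout 0.83 [198.9 193.1] [0.595 0.285 0.038]
top pad 0.73 [349.4 177.3] [ 0.638 -0.15   0.011]
top ballast_wagon 0.82 [435.9 299.6] [ 0.277 -0.385  0.012]
top ballast_wagon 0.76 [448.6 236.3] [ 0.458 -0.434  0.012]
top ballast_wagon 0.62 [402.8 213.3] [ 0.528 -0.301  0.012]
top crane_car 0.78 [288.  208.5] [0.549 0.032 0.012]
top crane_car 0.64 [ 91.1 229.7] [0.499 0.604 0.012]
top ball_center 0.46 [347.3 211.3] [ 0.535 -0.136  0.029]
top ball_center 0.42 [343.2 209.7] [ 0.54  -0.125  0.029]
side dish 0.96 [235.5 236.6] [0.579 0.188 0.011]
side dish 0.94 [306. 181.] [ 0.541 -0.137  0.011]
side dish 0.57 [380.7 208.9] [ 0.282 -0.171  0.011]
side grip 0.85 [311.3 165.8] [ 0.518 -0.124  0.101]
side grip 0.69 [305.9 183.5] [ 0.488 -0.047  0.101]
side grip 0.62 [230.  220.3] [0.579 0.206 0.101]
side grip 0.56 [385.8 190.4] [ 0.278 -0.164  0.101]
side spout 0.92 [209.3 253.2] [0.585 0.295 0.038]
side spout 0.81 [287.5 160.1] [ 0.633 -0.16   0.038]
side spout 0.37 [332.3 159.7] [ 0.512 -0.252  0.038]
side pad 0.98 [304.8 181.4] [ 0.543 -0.133  0.011]
side ballast_wagon 0.81 [335.5 156.7] [ 0.525 -0.298  0.012]
side ballast_wagon 0.73 [374.3 144.4] [ 0.448 -0.437  0.012]
side ballast_wagon 0.49 [415.2 174.2] [ 0.263 -0.38   0.012]
side crane_car 0.91 [275.5 207.5] [0.552 0.022 0.012]
side ball_center 0.47 [307.4 177.3] [ 0.537 -0.138  0.029]
0.8
```

View pics/top0.png

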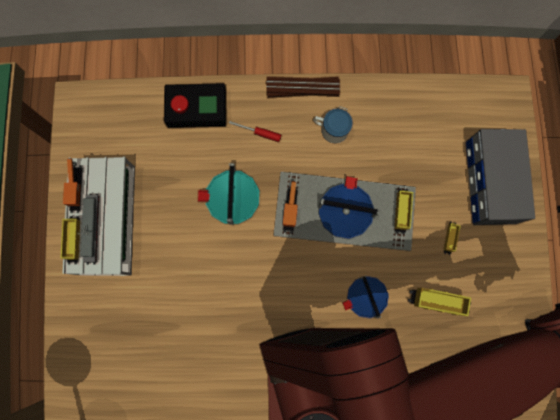

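View pics/side0.png

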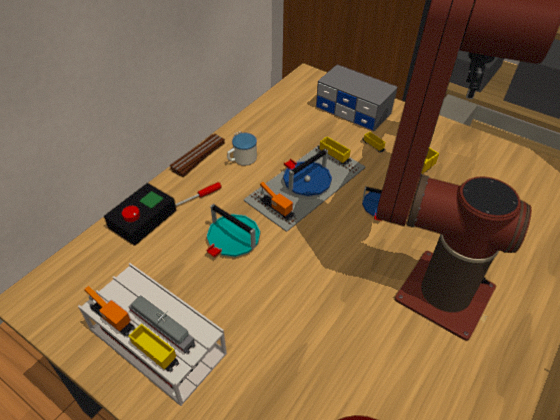

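Top view: there are three dishes: turquoise at (231,197), large blue at (347,210) on the board, small blue at (368,297). The non-turquoise larger one is on the board. There are three free yellow wagons: (403,210) on the right track, a small one at (452,236), a large one at (443,300). The middle-sized one is on the right track. I'll confirm this in one crop.

Run:
```python
from h import *
np.set_printoptions(precision=3,suppress=True)
im=cv2.imread("pics/top0.png")
cv2.imwrite("pics/crop.png",cv2.resize(im[160:330,260:490],None,fx=3.4,fy=3.4,interpolation=cv2.INTER_CUBIC))
grab_frame("top")
for r in finder.silhouettes("top","ballast_wagon")[:5]:
    p=r["pixels"].astype(np.uint8);y,x=np.nonzero(p)
    (c,s,a)=cv2.minAreaRect(np.c_[x,y].astype(np.float32)); print("wagon",round(r["conf"],2),c,s,a,onz("top",c,.05))
for r in finder.silhouettes("top","dish")[:4]: print("dish",round(r["conf"],2),r["box"],r["pixels"].sum())
# dark bar inside dish region
g=im.max(2);m=np.zeros_like(g);cv2.circle(m,(349,208),30,255,-1)
y,x=np.nonzero((g<28)&(m>0)); P=np.array([onz("top",(a,b),.101)[:2] for a,b in zip(x,y)])
u,s,v=np.linalg.svd(P-P.mean(0),full_matrices=False);print("bar",len(P),P.mean(0),(P.min(0)+P.max(0))/2,P.min(0),P.max(0),v[0],s)
s=robot.observe();print(s["tool_pos"],s["orientation"],s["q"])
```

```text
wagon 0.78 (439.1153869628906, 300.9230651855469) (62.953277587890625, 20.19995880126953) 11.309932708740234 [ 0.274 -0.382  0.05 ]
wagon 0.67 (403.05975341796875, 211.10400390625) (17.294940948486328, 45.83158874511719) 3.814074993133545 [ 0.529 -0.292  0.05 ]
dish 0.89 [320.3, 177.4, 380.4, 239.9] 2445
dish 0.89 [197.8, 167.7, 259.2, 229.0] 2541
dish 0.76 [342.9, 277.4, 388.1, 321.3] 1396
bar 218 [ 0.537 -0.133] [ 0.536 -0.133] [ 0.517 -0.204] [ 0.556 -0.062] [-0.202 -0.979] [0.609 0.05 ]
[ 0.232 -0.58   0.231] [[ 0.929  0.371  0.   ]
 [ 0.371 -0.929 -0.   ]
 [ 0.     0.    -1.   ]] [-75.462  12.628  87.463   0.001  79.909  -7.226]
```

View pics/crop.png

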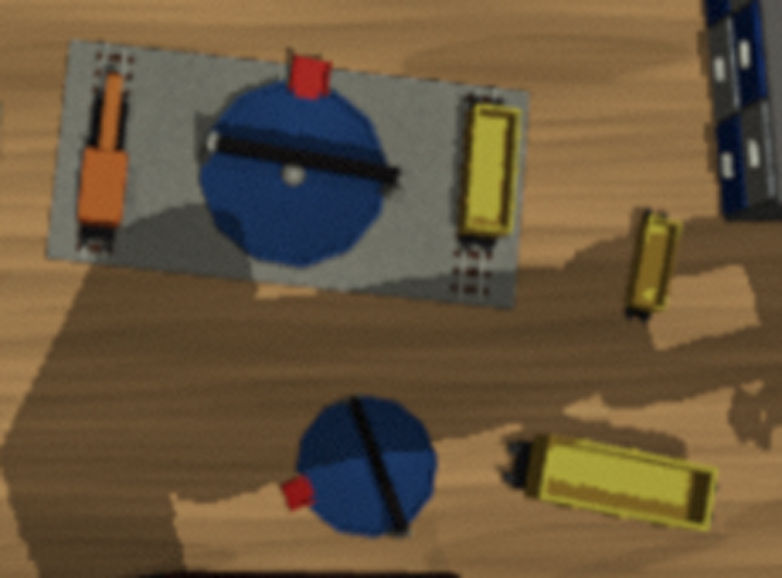

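The crop confirms it: the larger blue dish is the one on the board (crop 295,175). The middle-sized wagon is the one on the right track (490,170), clearly between the small one (655,265) and the big one (620,480). Moving over the dish now.

servo_tool:
  series:
    - {"rotation": [0,0,0],"delta_pos": [14,-9,0],"fingers": 0}
    - {"rotation": [0,0,0],"delta_pos": [28,-19,0],"fingers": 0}
    - {"rotation": [0,0,0],"delta_pos": [30,-20,0],"fingers": 0}
    - {"rotation": [0,0,0],"delta_pos": [30,-20,0],"fingers": 0}
    - {"rotation": [0,0,0],"delta_pos": [30,-20,0],"fingers": 0}
    - {"rotation": [0,0,0],"delta_pos": [30,-20,0],"fingers": 0}
    - {"rotation": [0,0,0],"delta_pos": [30,-20,0],"fingers": 0}
    - {"rotation": [0,0,0],"delta_pos": [30,-20,0],"fingers": 0}

```text
time_s: 1.62
tool_pos: [0.3839, -0.3584, 0.2315]
orientation: [[0.929, 0.371, 0.0], [0.371, -0.929, -0.0], [0.0, 0.0, -1.0]]
wrist_force: [0.4, -0.8, -0.5]
width: 0.998
grip_force: 0.0
```

servo_tool:
  series:
    - {"rotation": [0,0,0],"delta_pos": [30,-20,0],"fingers": 0}
    - {"rotation": [0,0,0],"delta_pos": [30,-20,0],"fingers": 0}
    - {"rotation": [0,0,0],"delta_pos": [30,-20,0],"fingers": 0}
    - {"rotation": [0,0,0],"delta_pos": [30,-20,0],"fingers": 0}
    - {"rotation": [0,0,0],"delta_pos": [30,-20,0],"fingers": 0}
    - {"rotation": [0,0,0],"delta_pos": [30,-20,0],"fingers": 0}
    - {"rotation": [0,0,0],"delta_pos": [30,-20,0],"fingers": 0}
    - {"rotation": [0,0,0],"delta_pos": [16,-14,0],"fingers": 0}

```text
time_s: 2.28
tool_pos: [0.5373, -0.1302, 0.2315]
orientation: [[0.928, 0.373, 0.001], [0.373, -0.928, 0.001], [0.001, -0.001, -1.0]]
wrist_force: [-0.1, 0.2, -0.2]
width: 0.999
grip_force: 0.0
```

servo_tool:
  series:
    - {"rotation": [0,0,-7],"delta_pos": [0,0,0],"fingers": 0}
    - {"rotation": [0,0,-7],"delta_pos": [0,0,0],"fingers": 0}
    - {"rotation": [0,0,-7],"delta_pos": [0,0,0],"fingers": 0}
    - {"rotation": [0,0,-7],"delta_pos": [0,0,0],"fingers": 0}
    - {"rotation": [0,0,-7],"delta_pos": [0,0,0],"fingers": 0}
    - {"rotation": [0,0,-7],"delta_pos": [0,0,0],"fingers": 0}
    - {"rotation": [0,0,-7],"delta_pos": [0,0,0],"fingers": 0}
    - {"rotation": [0,0,-7],"delta_pos": [0,0,0],"fingers": 0}

```text
time_s: 2.95
tool_pos: [0.5356, -0.1331, 0.2313]
orientation: [[0.206, 0.979, 0.0], [0.979, -0.206, 0.0], [0.0, -0.0, -1.0]]
wrist_force: [0.7, -0.2, 0.1]
width: 1.0
grip_force: 0.0
```

Run:
```python
from h import *
np.set_printoptions(precision=3,suppress=True)
s=robot.observe();m=camera_model("wrist");im=grab_frame("wrist");cv2.imwrite("pics/w1.png",im)
print(s["time_s"],s["tool_pos"],s["orientation"],s["q"])
for l,z in dict(grip=.101,spout=.038,ball_center=.029,ballast_wagon=.05).items():
    for r in finder.tip_of("wrist",l)[:3]: print(l,round(r["conf"],2),np.array(r["centre"]),onz(m,r["centre"],z))
print("expected grip px",proj(m,[.536,-.134,.101]))
```

```text
2.95 [ 0.536 -0.133  0.231] [[ 0.206  0.979  0.   ]
 [ 0.979 -0.206  0.   ]
 [ 0.    -0.    -1.   ]] [-22.151   2.64   98.477   0.015  78.889 -10.28 ]
grip 0.93 [ 56.1 289.3] [ 0.321 -0.167  0.101]
grip 0.67 [281.5 200.5] [ 0.536 -0.128  0.101]
spout 0.64 [379.3 184.1] [ 0.633 -0.148  0.038]
spout 0.63 [ 41.  217.1] [ 0.285 -0.11   0.038]
ball_center 0.59 [282.4 179.9] [ 0.538 -0.125  0.029]
ballast_wagon 0.6 [309.8 306.7] [ 0.539 -0.265  0.05 ]
ballast_wagon 0.18 [509.5 113.6] [ 0.754 -0.104  0.05 ]
expected grip px [282.768 206.924]
```

View pics/w1.png

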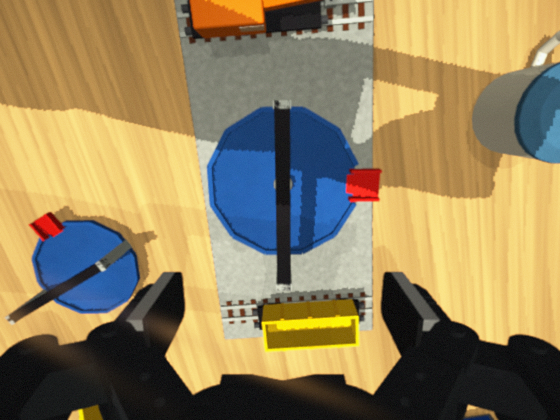

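The wrist view shows the fingers aligned with the bar, which is vertical at column 283. The gripper is centred across the bar and about 4 mm off along it. Descending and closing next.

servo_tool:
  series:
    - {"rotation": [0,0,0],"delta_pos": [2,0,12],"fingers": 0}
    - {"rotation": [0,0,0],"delta_pos": [2,0,24],"fingers": 0}
    - {"rotation": [0,0,0],"delta_pos": [0,0,28],"fingers": 0}
    - {"rotation": [0,0,0],"delta_pos": [0,0,28],"fingers": 0}
    - {"rotation": [0,0,0],"delta_pos": [0,0,24],"fingers": 0}
    - {"rotation": [0,0,0],"delta_pos": [0,0,18],"fingers": 0}
    - {"rotation": [0,0,0],"delta_pos": [0,0,10],"fingers": 0}
    - {"rotation": [0,0,0],"delta_pos": [0,0,3],"fingers": 60}

```text
time_s: 3.87
tool_pos: [0.5348, -0.1291, 0.0814]
orientation: [[0.213, 0.977, -0.004], [0.977, -0.213, 0.002], [0.001, -0.004, -1.0]]
wrist_force: [-1.0, 0.2, 0.0]
width: 0.886
grip_force: 0.0
```

servo_tool:
  series:
    - {"rotation": [0,0,0],"delta_pos": [0,0,0],"fingers": 100}
    - {"rotation": [0,0,0],"delta_pos": [0,0,0],"fingers": 130}
    - {"rotation": [0,0,0],"delta_pos": [0,0,0],"fingers": 150}
    - {"rotation": [0,0,0],"delta_pos": [0,0,0],"fingers": 165}
    - {"rotation": [0,0,0],"delta_pos": [0,0,0],"fingers": 175}
    - {"rotation": [0,0,0],"delta_pos": [0,0,0],"fingers": 185}
    - {"rotation": [0,0,0],"delta_pos": [0,0,0],"fingers": 190}
    - {"rotation": [0,0,0],"delta_pos": [0,0,0],"fingers": 195}

```text
time_s: 4.53
tool_pos: [0.5368, -0.13, 0.0845]
orientation: [[0.212, 0.977, 0.0], [0.977, -0.212, -0.0], [-0.0, 0.0, -1.0]]
wrist_force: [-0.7, 0.1, -0.0]
width: 0.235
grip_force: 0.0
```

servo_tool:
  series:
    - {"rotation": [0,0,0],"delta_pos": [0,0,0],"fingers": 200}
    - {"rotation": [0,0,0],"delta_pos": [0,0,0],"fingers": 204}
    - {"rotation": [0,0,0],"delta_pos": [0,0,0],"fingers": 208}
    - {"rotation": [0,0,0],"delta_pos": [0,0,0],"fingers": 212}
    - {"rotation": [0,0,0],"delta_pos": [0,0,0],"fingers": 216}
    - {"rotation": [0,0,0],"delta_pos": [0,0,0],"fingers": 220}
    - {"rotation": [0,0,0],"delta_pos": [0,0,0],"fingers": 224}
    - {"rotation": [0,0,0],"delta_pos": [0,0,0],"fingers": 228}

```text
time_s: 5.2
tool_pos: [0.5366, -0.1299, 0.0844]
orientation: [[0.212, 0.977, -0.0], [0.977, -0.212, 0.0], [0.0, -0.0, -1.0]]
wrist_force: [-1.7, 0.9, 2.1]
width: 0.126
grip_force: 58.8
```

servo_tool:
  series:
    - {"rotation": [0,0,0],"delta_pos": [0,0,0],"fingers": 235}
    - {"rotation": [0,0,0],"delta_pos": [0,0,0],"fingers": 245}
    - {"rotation": [0,0,0],"delta_pos": [0,0,0],"fingers": 255}
    - {"rotation": [0,0,0],"delta_pos": [0,0,0],"fingers": 255}
    - {"rotation": [0,0,0],"delta_pos": [0,0,0],"fingers": 255}
    - {"rotation": [0,0,0],"delta_pos": [0,0,0],"fingers": 255}
    - {"rotation": [0,0,0],"delta_pos": [0,0,0],"fingers": 255}
    - {"rotation": [0,0,0],"delta_pos": [0,0,0],"fingers": 255}

```text
time_s: 5.87
tool_pos: [0.5366, -0.13, 0.0844]
orientation: [[0.212, 0.977, -0.0], [0.977, -0.212, 0.0], [0.0, -0.0, -1.0]]
wrist_force: [-1.9, 0.8, 3.8]
width: 0.126
grip_force: 59.1
```

servo_tool:
  series:
    - {"rotation": [0,0,0],"delta_pos": [0,0,-1],"fingers": 255}
    - {"rotation": [0,0,0],"delta_pos": [0,0,-2],"fingers": 255}
    - {"rotation": [0,0,0],"delta_pos": [0,0,-4],"fingers": 255}
    - {"rotation": [0,0,0],"delta_pos": [0,0,-6],"fingers": 255}
    - {"rotation": [0,0,0],"delta_pos": [0,0,-7],"fingers": 255}
    - {"rotation": [0,0,0],"delta_pos": [0,0,-7],"fingers": 255}
    - {"rotation": [0,0,0],"delta_pos": [0,0,-7],"fingers": 255}
    - {"rotation": [0,0,0],"delta_pos": [0,0,-7],"fingers": 255}

```text
time_s: 6.53
tool_pos: [0.5369, -0.1301, 0.1264]
orientation: [[0.212, 0.977, 0.001], [0.977, -0.212, -0.0], [-0.0, 0.001, -1.0]]
wrist_force: [-1.0, 0.4, -5.1]
width: 0.128
grip_force: 58.5
```

servo_tool:
  series:
    - {"rotation": [0,0,0],"delta_pos": [0,0,-8],"fingers": 255}
    - {"rotation": [0,0,0],"delta_pos": [0,0,-8],"fingers": 255}
    - {"rotation": [0,0,0],"delta_pos": [0,0,-8],"fingers": 255}
    - {"rotation": [0,0,0],"delta_pos": [0,0,-8],"fingers": 255}
    - {"rotation": [0,0,0],"delta_pos": [0,0,-8],"fingers": 255}
    - {"rotation": [0,0,0],"delta_pos": [0,0,-8],"fingers": 255}
    - {"rotation": [0,0,0],"delta_pos": [0,0,-8],"fingers": 255}
    - {"rotation": [0,0,0],"delta_pos": [0,0,-6],"fingers": 255}

```text
time_s: 7.2
tool_pos: [0.537, -0.1301, 0.1885]
orientation: [[0.212, 0.977, 0.001], [0.977, -0.212, -0.0], [-0.0, 0.001, -1.0]]
wrist_force: [0.2, 0.6, -4.2]
width: 0.125
grip_force: 58.5
```

servo_tool:
  series:
    - {"rotation": [0,0,0],"delta_pos": [0,0,-4],"fingers": 255}
    - {"rotation": [0,0,0],"delta_pos": [0,0,-2],"fingers": 255}
    - {"rotation": [0,0,0],"delta_pos": [0,0,-1],"fingers": 255}
    - {"rotation": [0,0,0],"delta_pos": [0,0,0],"fingers": 255}
    - {"rotation": [0,0,0],"delta_pos": [0,0,0],"fingers": 255}
    - {"rotation": [0,0,0],"delta_pos": [0,0,0],"fingers": 255}
    - {"rotation": [0,0,0],"delta_pos": [0,0,0],"fingers": 255}
    - {"rotation": [0,0,0],"delta_pos": [0,0,0],"fingers": 255}

```text
time_s: 7.87
tool_pos: [0.5365, -0.1299, 0.194]
orientation: [[0.212, 0.977, -0.001], [0.977, -0.212, 0.0], [0.0, -0.001, -1.0]]
wrist_force: [-0.2, -0.5, -3.5]
width: 0.128
grip_force: 58.5
```

Run:
```python
from h import *
np.set_printoptions(precision=3,suppress=True)
s=robot.observe();m=camera_model("wrist");a=grab_frame("wrist");b=grab_frame("side")
print(s["time_s"],s["tool_pos"],s["q"],s["wrist_force"],s["moment"])
for l,z in dict(ball_center=.132,spout=.14).items():
  for c in("wrist","side"):
    for r in finder.tip_of(c,l)[:3]: print(c,l,round(r["conf"],2),np.array(r["centre"]),onz(m if c=="wrist" else c,r["centre"],z))
x,y=map(int,proj("side",[.537,-.13,.13]))
y0=max(0,y-90);x0=max(0,x-120)
bb=cv2.resize(b[y0:y0+180,x0:x0+240],(560,420),interpolation=cv2.INTER_CUBIC)
cv2.imwrite("pics/l.png",cv2.resize(np.hstack([a,bb]),(800,300),interpolation=cv2.INTER_AREA))
```

```text
7.8667 [ 0.537 -0.13   0.194] [-21.801   4.398 100.74    0.002  74.893  -9.559] [-0.173 -0.481 -3.528] [ 0.026  0.002 -0.019]
side ball_center 0.55 [309.8 153.1] [ 0.537 -0.141  0.132]
wrist spout 0.85 [ 15.  230.9] [ 0.378 -0.091  0.14 ]
wrist spout 0.55 [447.8 240.7] [ 0.637 -0.153  0.14 ]
side spout 0.97 [208.8 252. ] [0.529 0.347 0.14 ]
side spout 0.92 [287.9 135.8] [ 0.636 -0.162  0.14 ]
side spout 0.72 [376.  217.7] [ 0.238 -0.015  0.14 ]
```

View pics/l.png

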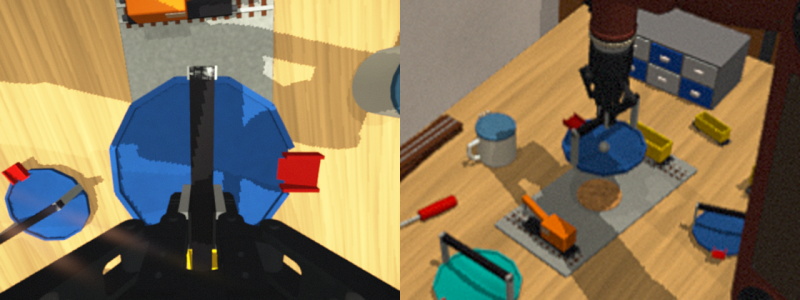

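The side view shows the dish hanging level with the ball in its middle and the pad bare below it. Turning clockwise towards the right track, about 81° (+z of the tool).

servo_tool:
  series:
    - {"rotation": [0,0,0.5],"delta_pos": [0,0,0],"fingers": 255}
    - {"rotation": [0,0,1],"delta_pos": [0,0,0],"fingers": 255}
    - {"rotation": [0,0,2],"delta_pos": [0,0,0],"fingers": 255}
    - {"rotation": [0,0,3],"delta_pos": [0,0,0],"fingers": 255}
    - {"rotation": [0,0,3],"delta_pos": [0,0,0],"fingers": 255}
    - {"rotation": [0,0,3],"delta_pos": [0,0,0],"fingers": 255}
    - {"rotation": [0,0,3],"delta_pos": [0,0,0],"fingers": 255}
    - {"rotation": [0,0,3],"delta_pos": [0,0,0],"fingers": 255}

```text
time_s: 8.83
tool_pos: [0.5367, -0.13, 0.1943]
orientation: [[0.514, 0.858, 0.0], [0.858, -0.514, 0.0], [0.0, -0.0, -1.0]]
wrist_force: [-0.3, -0.3, -4.5]
width: 0.129
grip_force: 58.5
```

servo_tool:
  series:
    - {"rotation": [0,0,3.5],"delta_pos": [0,0,0],"fingers": 255}
    - {"rotation": [0,0,3.5],"delta_pos": [0,0,0],"fingers": 255}
    - {"rotation": [0,0,3.5],"delta_pos": [0,0,0],"fingers": 255}
    - {"rotation": [0,0,3.5],"delta_pos": [0,0,0],"fingers": 255}
    - {"rotation": [0,0,3.5],"delta_pos": [0,0,0],"fingers": 255}
    - {"rotation": [0,0,3.5],"delta_pos": [0,0,0],"fingers": 255}
    - {"rotation": [0,0,3.5],"delta_pos": [0,0,0],"fingers": 255}
    - {"rotation": [0,0,3.5],"delta_pos": [0,0,0],"fingers": 255}

```text
time_s: 9.5
tool_pos: [0.5367, -0.13, 0.1943]
orientation: [[0.857, 0.515, 0.0], [0.515, -0.857, 0.0], [0.0, 0.0, -1.0]]
wrist_force: [1.1, 0.5, -3.6]
width: 0.124
grip_force: 58.5
```

servo_tool:
  series:
    - {"rotation": [0,0,3.5],"delta_pos": [0,0,0],"fingers": 255}
    - {"rotation": [0,0,3.5],"delta_pos": [0,0,0],"fingers": 255}
    - {"rotation": [0,0,3.5],"delta_pos": [0,0,0],"fingers": 255}
    - {"rotation": [0,0,3.5],"delta_pos": [0,0,0],"fingers": 255}
    - {"rotation": [0,0,3.5],"delta_pos": [0,0,0],"fingers": 255}
    - {"rotation": [0,0,3.5],"delta_pos": [0,0,0],"fingers": 255}
    - {"rotation": [0,0,3.5],"delta_pos": [0,0,0],"fingers": 255}
    - {"rotation": [0,0,3.5],"delta_pos": [0,0,0],"fingers": 255}

```text
time_s: 10.17
tool_pos: [0.5367, -0.13, 0.1943]
orientation: [[0.999, 0.053, 0.0], [0.053, -0.999, 0.0], [0.0, -0.0, -1.0]]
wrist_force: [0.6, 0.4, -3.3]
width: 0.128
grip_force: 58.5
```

servo_tool:
  series:
    - {"rotation": [0,0,3],"delta_pos": [0,0,0],"fingers": 255}
    - {"rotation": [0,0,2],"delta_pos": [0,0,0],"fingers": 255}
    - {"rotation": [0,0,1],"delta_pos": [0,0,0],"fingers": 255}
    - {"rotation": [0,0,0.5],"delta_pos": [0,0,0],"fingers": 255}
    - {"rotation": [0,0,0],"delta_pos": [0,0,0],"fingers": 255}
    - {"rotation": [0,0,0],"delta_pos": [0,0,0],"fingers": 255}
    - {"rotation": [0,0,0],"delta_pos": [0,0,0],"fingers": 255}
    - {"rotation": [0,0,0],"delta_pos": [0,0,0],"fingers": 255}

```text
time_s: 10.83
tool_pos: [0.5367, -0.13, 0.1943]
orientation: [[0.998, -0.056, 0.0], [-0.056, -0.998, 0.0], [0.0, -0.0, -1.0]]
wrist_force: [-0.2, -0.2, -3.1]
width: 0.129
grip_force: 58.5
```

Run:
```python
from h import *
np.set_printoptions(precision=3,suppress=True)
s=robot.observe();m=camera_model("wrist");a=grab_frame("top");b=grab_frame("side");grab_frame("wrist")
print(s["time_s"],s["tool_pos"],s["q"],s["grip_force"])
for l,z in dict(ball_center=.132,spout=.14,ballast_wagon=.012,pad=.011).items():
  for c in("wrist","side","top"):
    for r in finder.tip_of(c,l)[:3]: print(c,l,round(r["conf"],2),np.array(r["centre"]),onz(m if c=="wrist" else c,r["centre"],z))
def crop(im,c):
    x,y=map(int,proj(c,[.537,-.15,.12]));y0=max(0,y-75);x0=max(0,x-100)
    return cv2.resize(im[y0:y0+150,x0:x0+200],(400,300),interpolation=cv2.INTER_CUBIC)
cv2.imwrite("pics/t.png",np.hstack([crop(a,"top"),crop(b,"side")]))
```

```text
10.8333 [ 0.537 -0.13   0.194] [-21.797   4.38  100.723   0.002  74.895  71.426] 58.455601930618286
side ball_center 0.41 [307.6 153.7] [ 0.541 -0.134  0.132]
wrist spout 0.64 [446.  236.9] [ 0.531 -0.23   0.14 ]
side spout 0.87 [373.9 218.4] [ 0.241 -0.009  0.14 ]
side spout 0.83 [210.4 252.7] [0.524 0.347 0.14 ]
side spout 0.62 [327.1 135.2] [ 0.536 -0.24   0.14 ]
top spout 0.83 [196.6 193.7] [0.573 0.277 0.14 ]
top spout 0.7 [391.3 203. ] [ 0.537 -0.238  0.14 ]
wrist ballast_wagon 0.96 [449.8 181.5] [ 0.537 -0.293  0.012]
side ballast_wagon 0.82 [334.3 158.3] [ 0.524 -0.288  0.012]
side ballast_wagon 0.61 [371.6 145.1] [ 0.454 -0.428  0.012]
top ballast_wagon 0.94 [446.9 238.4] [ 0.452 -0.428  0.012]
top ballast_wagon 0.69 [435.5 301.9] [ 0.27  -0.383  0.012]
top ballast_wagon 0.55 [401.2 211.9] [ 0.532 -0.297  0.012]
side pad 0.95 [305.2 183.3] [ 0.537 -0.126  0.011]
```

View pics/t.png

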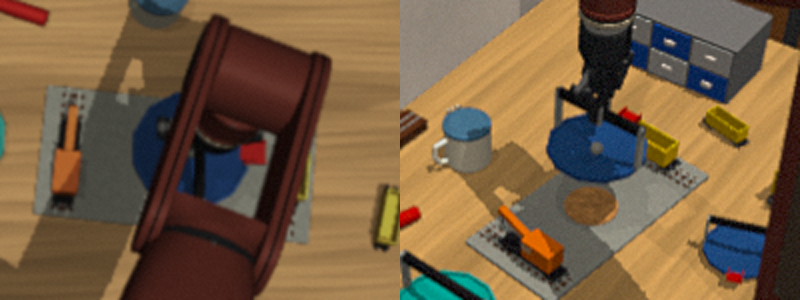

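Spout points at the yellow wagon, the ball is in the middle and the pad is directly below. One numerical level check of the bar against the side view, then I hand in.

Run:
```python
from h import *
x,y=map(int,proj("side",[.537,-.15,.12]));o=np.array([max(0,x-100),max(0,y-75)])
R=np.array(robot.observe()["orientation"]);c=np.array([.537,-.13,.212])
for t in(0,5,-5):
    t=np.radians(t)
    for s in(1,-1):
        d=s*.077*(np.cos(t)*R[:,0]+np.sin(t)*np.array([0,0,1])); print(round(np.degrees(t)),s,(proj("side",c+d)-o)*2+[400,0])
```

```text
0 1 [556.65309034  91.45369641]
0 -1 [638.82569591 132.77708885]
5 1 [556.92707861  88.01797028]
5 -1 [638.25735329 136.19817658]
-5 1 [556.67909864  95.01716441]
-5 -1 [639.06993942 129.16792262]
```

Run:
```python
from h import *
b=grab_frame("side");R=np.array(robot.observe()["orientation"]);c=np.array([.537,-.13,.212])
cc=proj("side",c).astype(int);print(proj("side",c+.077*R[:,0]),proj("side",c-.077*R[:,0]))
z=b[cc[1]-20:cc[1]+60,cc[0]-50:cc[0]+57]
z=cv2.resize(z,None,fx=7,fy=7,interpolation=cv2.INTER_CUBIC)
off=cc-[50,20]
for t,col in((0,(0,255,0)),(5,(0,0,255)),(-5,(255,0,255))):
    t=np.radians(t);d=.077*(np.cos(t)*R[:,0]+np.sin(t)*np.array([0,0,1]))
    u=np.array([0,0,-.035])+0*d
    for s in (1,-1):
        cv2.circle(z,tuple(((proj("side",c+s*d)-off+.5)*7).astype(int)),3,col,-1)
# dish rim circle level
n=np.array([0,0,1.]);
for k in range(0,360,10):
    a=np.radians(k);p=np.array([.537,-.13,.122+.026])+.077*np.array([np.cos(a),np.sin(a),0])
    cv2.circle(z,tuple(((proj("side",p)-off+.5)*7).astype(int)),2,(0,255,255),-1)
cv2.imwrite("pics/z.png",np.clip(z.astype(float)*1.3,0,255).astype(np.uint8))
```

```text
[289.32593582 124.7282352 ] [330.41351797 145.38711157]
```

View pics/z.png

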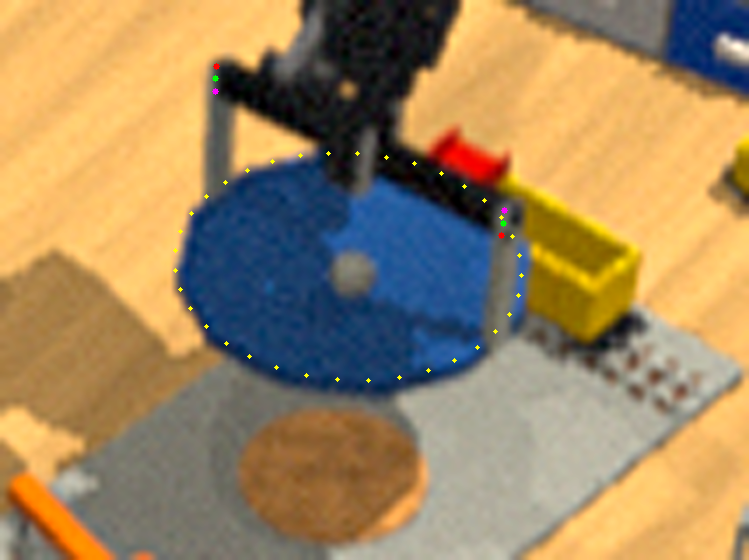

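The level overlay fits the bar and the rim: bar ends at (222,75) and (508,213) against level predictions of (215,79) and (503,223), and the rim ellipse matches. The ball is at (352,273) in the middle. Handing in.

```bash
python3 -c "
from bench import job;print(job.finish_job())"
```

```text
the job is handed in; nothing more can be done
None
```

I lifted the larger blue dish about 11 cm and turned it so its spout faces the middle-sized ballast wagon on the right track. It was held level and still with the ball in its middle when I handed the job in; I have no verdict from the judge.

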